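Close and latch the lathe chuck-jaw case

ROBOT

A 6-joint arm with a two-finger parallel gripper is mounted at the origin on the work surface. World frame = base frame: x ahead of the robot, y to its left, z up, the work surface at z = 0. Lengths are in m, angles in degrees, forces in N, time in s.
With the tool pointing down it reaches from about 0.4 to 0.825 m from the base axis. Payload 7 kg.
Tool frame: the origin (TCP) lies midway between the tips of the shut fingers; the grasp point (between the pads) lies 19 mm behind it (r.grip_depth is the distance from the TCP to the grasp point, in m); z points along the fingers, y is the line along which they close (so a half turn about z gives the same grasp; the last joint's range is limited). The gripper opens to 88 mm and grips with 3 to 60 N. Pads are 19 mm wide; open, the fingers measure 130 mm over their backs; the gripper's body (78 mm by 193 mm) begins 47 mm behind the grasp point.
Start: joints at [-57.634, 20.546, 0.682, 0, -70.136, -16.507], TCP at [0.184, -0.649, 0.227] pointing down, gripper open.
Joint ranges: [-176.03, 176.03], [-82.01, 121.73], [-58.28, 71.71], [-173.87, 95.51], [-174.79, -0.11], [-173.66, 173.66]. Speed limits (degrees/s): [136.94, 136.94, 172.46, 180, 180, 180].

INTERFACE

Orientations are given as [roll, pitch, yaw] about the fixed x, y, z axes, in that order (R = Rz(yaw) Ry(pitch) Rx(roll)).
In Python, from plant import r, capture, close_job, search_frame, outline_of gives the robot as it stands.
- The arm moves only by the shell command python3 -m creep 'ROWS' [FORCE]. ROWS is JSON, a list of rows, each a list of 7 numbers: the finger opening in mm, from 0 to 87.6, then the shift along the world's x, y, z in units of 25 mm (1.0 is 25 mm), then the turn, a rotation vector about the world's x, y, z in degrees. In form: [[hand, x, y, z, ax, ay, az], ...]. A call has 1 to 8 rows; each row shifts and turns the commanded pose from where the row before left it; what a row does not reach is not made up. A row lasts 1/12 s, in which the tool goes at most 41.7 mm and 7.16 degrees, less where a joint would pass 70% of its speed; a pose out of reach is approached as far as the arm can. A call is refused whole if a number of a shift passes 1 or a number of a turn 7.16, either way. A call with a gripper value outside its range is refused whole. The fingers move at their own pace and stop on an object; FORCE is the grip in N (left out, the last holds). Time passes only in rows, so rows that do not move let the fingers close. It gives the time, the measured TCP pose, the force, the opening and the grip force at its end, in the units of the state.
- r.get_state(): the state, without advancing time (a new reading comes with each control period).
- capture(name): name is "scene" or "top" or "wrist"; returns a dict with "frame" (480x640x3 uint8, red, green, blue), "K" (3x3 intrinsics, pixels), "origin" and "rotation" of the camera in the world. Camera axes: x right, y down, z forward; pixel columns grow to the right and rows downward; lengths in m; the calibration is good to about 2 mm. The wrist camera is an equidistant fisheye: a pixel r from the principal point sees the ray r / f radians off the axis. A picture is of the moment at which its call begins. There is no depth.
- close_job(): hands the job in; it is judged then, once.
Trained networks look in a picture, given as the dict that the camera call returned (one of the last four; its "shot" number tells which), for a name from the list of things; names that differ only in an ending like _2 or _b are one class to them, and where a whole thing is asked for, a point or a joint stands for the part that bears it (a point fixed in the world has none). Each returns a list of dicts, best first, with "conf" (0 to 1); they miss things now and then, are a little off and sometimes report something else, mostly with a low value. They report only what shows in the picture. A call takes as long as a camera call.
- search_frame(picture, target): "bbox" ([left, top, right, bottom] in pixels, round what is visible of it).
- outline_of(picture, target): "region" (480x640 bool, what is visible of it) and "bbox" ([left, top, right, bottom] in pixels, round what is visible of it).
The state is a dict: "time_s": time; "joints": joint angles; "qd": joint speeds; "joint_torque": joint torques, N m; "tcp_pos": TCP position; "eef_rot": TCP orientation; "contact_force": force on the tool from outside, world axes, zero at the start; "moment": the same for the moment, N m; "gripper_width": finger opening in m; "gripper_force": force on a finger pad.
Only numpy, scipy, OpenCV 4.12 (cv2) and the standard library are available. Lean on these libraries where they do the work, as an engineer would, in place of code of your own. Each camera call takes 0.05 s, during which the arm holds its last target. There are 200 camera calls.

TASK

Lower the open lid of the wooden chuck-jaw case until it is fully shut, guiding it down rather than letting it slam. Then turn the steel catch on the front block inwards over the lid, so that it points straight along the dark line on the lid, and leave the things standing around the case where they are.

Things in the scene. Friction and masses are not known exactly. Their poses are not given: they have to be found in the camera images.
- case: (Sizes in mm) Brown wooden case fixed to the bench, 160 (x) by 220 (y) by 80 high, walls 8, steel jaws inside, below the rim. Origin: centre of the underside. Its -x side is the front (towards the robot, yawed up to 0.4 rad), the lid is hinged at +x. Against the middle of the front stands a wooden block 50 (x) by 60 (y), 91.5 high, centred 105 before the origin, which carries the catch
- lid (a joint): Hinge angle of the plywood lid: 0 = shut, flat on the rim; positive = open, 1.57 = upright. Starts at 0.8 to 1.3. Stiff hinge: the lid (about 0.25 kg) stays at any angle it is left at and must be pushed all the way down, with 1 to 4 N near its free edge, on its outer face, which is the upper face when shut and looks up and away from the robot when open
- lid_hinge (a point): Point on the hinge axis at mid-width, 80 behind the case's origin (+x), 80.5 above the bench; its frame turns with the lid. The lid is a slab 160 (from hinge to free edge) by 220 by 10 thick; shut, its underside is at this height and its outer face 90.5 above the bench
- lid_edge (a point): Middle of the lid's free edge, on the outer face, 160 from the hinge; its frame turns with the lid. A dark inlaid line, 4 wide and 70 long, runs on the outer face from this point straight towards the hinge, square to the free edge
- catch (a joint): Angle of the steel turn catch about its vertical pivot, anticlockwise from above: 0 = pointing to the case's +x, over the lid along the dark line; 1.57 = to the case's +y. Starts at 1.45 to 2.1, clear of the lid, which shuts past it. No stop at 0: it turns from -0.7 to 2.5, stays where it is left, and needs about 1.5 N at the peg
- catch_pivot (a point): Pivot of the catch, at its underside, 92.5 above the bench, 105 before the case's origin (-x). The catch is a flat steel bar 14 wide, 8 thick, 62 long from pivot to pointed tip, with a round foot 28 across at the pivot and a 2.5 mm screw head on it; turned in, it passes 2 mm above the shut lid
- catch_peg (a point): Top centre of the upright round steel peg on the catch, 12 in diameter, rising 30 above the bar, 45 mm from the pivot along the bar: to be pushed sideways or pinched; top 130.5 above the bench
- bowl: Bystander: turned dark wooden bowl, 120 across, 50 high, beside the case; origin under its centre
- jar: Bystander: closed amber glass jar with dark cap, 68 across, 90 high, beside the case; origin under its centre
- sander: Bystander: dark-topped sanding block 100 by 60 by 28, beside the case; origin under its centre

How it is judged (in metres and radians):
On the way, in this order (a step that is already met when the one before it is completed fails the run):
1. the lid is shut while the catch is still clear of it (value of joint lid below 0.04 rad and value of joint catch above 1.1 rad), for 0.1 s.
2. the catch is turned in over the shut lid, along the dark line (value of joint lid below 0.04 rad and value of joint catch between -0.2 and 0.2 rad), for 0.2 s.
At the end, for the whole second after the job is handed in: The lid is shut to within 0.04 rad (6 mm at its free edge), the catch rests within 0.2 rad (11 degrees) of the dark line on the lid, and the bowl, jar and sanding block are within 30 mm of where they stood (all of step 2 and velocity of joint catch between -0.1 and 0.1 rad/s and distance of each of bowl, jar, sander from where it was at the start of the episode below 0.03 m); the robot touches nothing.
It fails at once if the lid slams: it comes down faster than 3 rad/s (about 0.5 m/s at its free edge) (velocity of joint lid below -3 rad/s).
It fails at once if the catch is turned in over the case while the lid is still open (value of joint lid above 0.15 rad and value of joint catch below 0.9 rad).
It fails at once if the bowl, jar or sanding block is pushed more than 30 mm or tipped over (distance of any of bowl, jar, sander from where it was at the start of the episode above 0.03 m or angle between any of bowl, jar, sander's own z axis and vertical above 0.4 rad).
It also fails if it takes over 43 s, if anything falls off the work surface, if the arm or the gripper's body presses on something with over 40 N, if the wrist force passes 120 N, or if a joint passes its speed limit or range.

## Working session

There is one attempt and no reset: what is moved stays moved. The work goes in short steps, Python scripts to look and compute and a shell command to move; the robot and the scene stay as the last step left them, time stands still between calls to the robot, and variables do not carry over. Pictures are saved under pics/ and viewed, at most 10 in all, crops included, and the job is handed in when it is done.

```bash
mkdir -p pics; cat > h.py <<'E'
import numpy as np,cv2,pickle
from plant import r,capture,close_job,search_frame,outline_of
def save(p,n): cv2.imwrite('pics/'+n,p['frame'][:,:,::-1])
E
python3 - <<'E'
from h import *
P={}
for n in ('scene','top'):
    p=capture(n);save(p,n+'1.png');P[n]=p
    print(n,p['K'].round(1).tolist(),np.round(p['origin'],3),np.round(p['rotation'],3).tolist())
    for t in ('case','lid','lid_edge','catch','catch_peg','catch_pivot','bowl','jar','sander'):
        s=search_frame(p,t); print(t,[(np.round(d['bbox']).tolist(),round(d['conf'],2)) for d in s[:2]])
pickle.dump(P,open('P.pkl','wb'))
E
```

```text
scene [[578.5, 0.0, 319.6], [0.0, 578.5, 239.0], [0.0, 0.0, 1.0]] [0.909 0.595 0.786] [-136.754, 0.221, 149.135]
case [([218.0, 122.0, 372.0, 305.0], 0.74)]
lid [([216.0, 124.0, 341.0, 275.0], 0.81), ([336.0, 280.0, 382.0, 346.0], 0.53)]
lid_edge [([216.0, 123.0, 342.0, 273.0], 0.59)]
catch [([331.0, 170.0, 368.0, 192.0], 0.73)]
catch_peg [([334.0, 170.0, 370.0, 190.0], 0.65)]
catch_pivot [([329.0, 170.0, 365.0, 191.0], 0.68)]
bowl [([180.0, 163.0, 230.0, 212.0], 0.95)]
jar [([338.0, 284.0, 383.0, 349.0], 0.89)]
sander [([386.0, 242.0, 452.0, 299.0], 0.93), ([213.0, 128.0, 343.0, 268.0], 0.7)]
top [[487.7, 0.0, 314.5], [0.0, 487.7, 236.5], [0.0, 0.0, 1.0]] [0.372 0.047 1.069] [-168.772, -1.529, -89.168]
case [([294.0, 182.0, 418.0, 299.0], 0.93)]
lid [([290.0, 183.0, 416.0, 232.0], 0.6), ([291.0, 181.0, 418.0, 300.0], 0.19)]
lid_edge [([291.0, 182.0, 418.0, 232.0], 0.71)]
catch [([342.0, 275.0, 373.0, 302.0], 0.61)]
catch_peg [([339.0, 274.0, 372.0, 299.0], 0.9), ([235.0, 214.0, 264.0, 249.0], 0.29)]
catch_pivot [([337.0, 274.0, 372.0, 297.0], 0.69)]
bowl [([412.0, 175.0, 465.0, 226.0], 0.74), ([233.0, 214.0, 264.0, 249.0], 0.5)]
jar [([234.0, 215.0, 267.0, 248.0], 0.87)]
sander [([253.0, 281.0, 286.0, 328.0], 0.87)]
```

View pics/scene1.png

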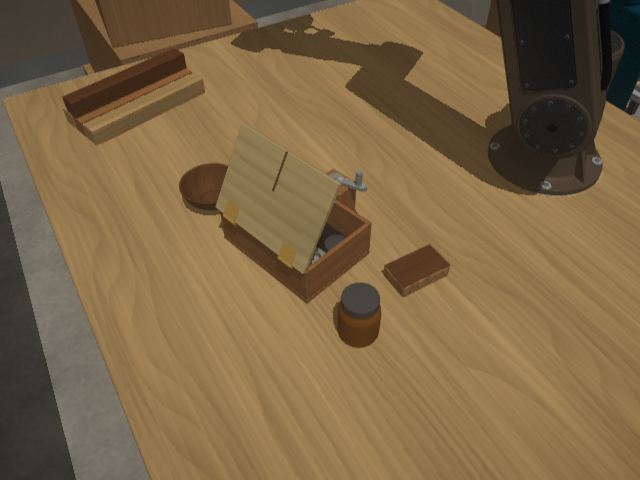

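View pics/top1.png

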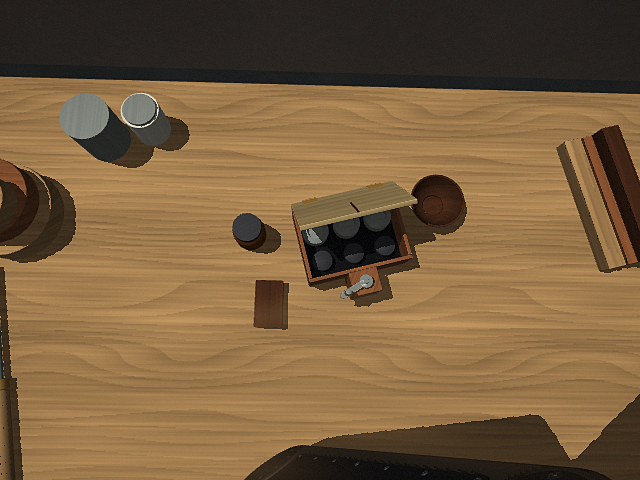

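The scene picture shows the lid open, with its outer face towards the camera, free-edge corners near (243,125) and (337,185), and the peg near (360,175). The top picture shows the lid at rows 183-232, the foot near (366,283), and the peg near (346,295). Next I'll enlarge both views to pick points.

```bash
python3 - <<'E'
from h import *
P=pickle.load(open('P.pkl','rb'))
for n,(x0,y0,w,h) in {'scene':(205,110,180,200),'top':(280,172,150,136)}.items():
    s=4 if n=='top' else 3
    c=cv2.resize(P[n]['frame'][y0:y0+h,x0:x0+w,::-1],None,fx=s,fy=s,interpolation=cv2.INTER_CUBIC)
    for k in range(0,w,20): cv2.line(c,(k*s,0),(k*s,8),(0,0,255),1); cv2.putText(c,str(x0+k),(k*s,20),0,.4,(255,255,255),1)
    for k in range(0,h,20): cv2.line(c,(0,k*s),(8,k*s),(0,0,255),1); cv2.putText(c,str(y0+k),(10,k*s+4),0,.4,(255,255,255),1)
    cv2.imwrite(f'pics/{n}_c.png',c)
E
```

```text
(no output)
```

View pics/scene_c.png

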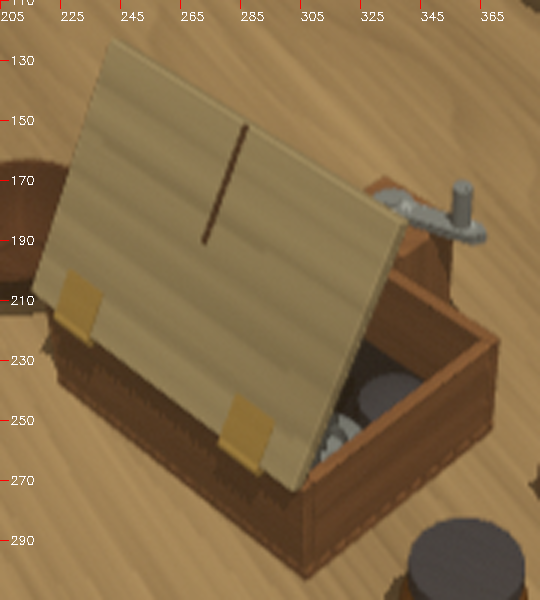

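View pics/top_c.png

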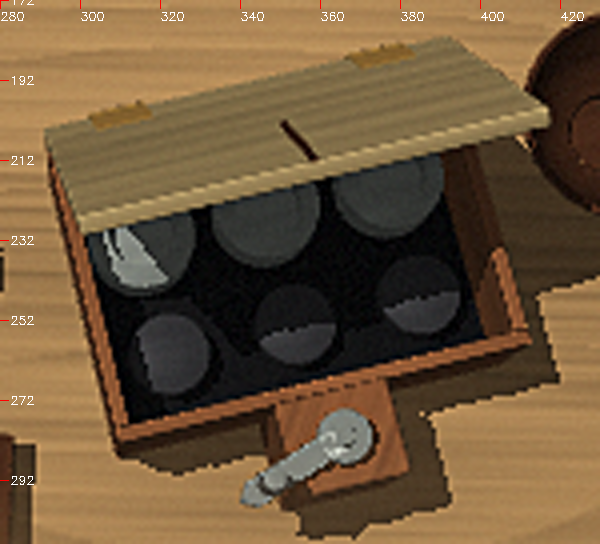

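The crops show the lid corners, the dark line, the rim corners and the catch clearly. In the scene crop the peg top is at about (359,172) and the tip at (366,188). In the top crop the foot is at (366,280) and the tip at (341,297). I'll fit the full model to both views.

```bash
cat > fit.py <<'E'
from h import *
from scipy.spatial.transform import Rotation as R
from scipy.optimize import least_squares
P=pickle.load(open('P.pkl','rb'))
def proj(p,X):
    M=np.array(p['rotation']); M=R.from_euler('xyz',M,degrees=True).as_matrix() if M.shape==(3,) else M
    c=(X-np.array(p['origin']))@M; return c[:,:2]/c[:,2:]*[p['K'][0,0],p['K'][1,1]]+[p['K'][0,2],p['K'][1,2]]
def model(q):
    x,y,yaw,l,c=q[:5]
    L=lambda d,w,t:[.08-d*np.cos(l)+t*np.sin(l),w,.0805+d*np.sin(l)+t*np.cos(l)]
    C=lambda d,z:[-.105+d*np.cos(c),d*np.sin(c),z]
    m=dict(fm=L(.16,-.11,.01),fp=L(.16,.11,.01),le=L(.16,0,.01),ln=L(.09,0,.01),hm=L(0,-.11,.01),hp=L(0,.11,.01),
     rp=[-.08,.11,.08],rm=[-.08,-.11,.08],bp=[.08,.11,0],peg=C(.045,.1305),piv=C(0,.103),tip=C(.062,.1),hinge=[.08,0,.0805])
    s,k=np.sin(yaw),np.cos(yaw)
    return {n:np.array([x+k*a-s*b,y+s*a+k*b,z]) for n,(a,b,z) in m.items()}
O={'scene':dict(fm=(242.7,123.3),fp=(340,184),le=(287,151.7),ln=(273.3,190.7),hm=(216,206.7),hp=(304.3,273.3),rp=(371,223.3),bp=(307,302.7),peg=(359,171.5),tip=(366.3,188.3)),
 'top':dict(fp=(300.5,226.5),fm=(417,198.5),hp=(291.5,204.5),hm=(392,181.5),le=(358.7,211.5),ln=(350.7,202.2),rp=(311,281.3),rm=(412,257),piv=(366.3,280),tip=(340.7,297.5))}
def res(q,raw=False):
    m=model(q); o=[]
    for i,n in enumerate(O):
        X=np.array([m[k] for k in O[n]]); o.append(proj(P[n],X)+q[5+2*i:7+2*i]-np.array(list(O[n].values())))
    return o if raw else np.r_[np.concatenate(o).ravel(),q[5:]*1.0]
f=least_squares(res,[.5,0,.2,1,1.8,0,0,0,0],loss='soft_l1',x_scale=[.1,.1,.1,.1,.1,1,1,1,1])
if __name__=='__main__':
    print(f.x.round(4))
    for n,e in zip(O,res(f.x,1)): print(n,[(k,*v.round(1)) for k,v in zip(O[n],e)])
    for k,v in model(f.x).items(): print(k,v.round(3))
    p=P['scene'],P['top']
    # independent two-view triangulation of free edge mid (measured height)
    for k in ('le','fp','fm','tip'):
        g=least_squares(lambda X:np.r_[(proj(p[0],X[None])-O['scene'][k]).ravel(),(proj(p[1],X[None])-O['top'][k]).ravel()],[.5,0,.1],x_scale=.1); print(k,g.x.round(3),g.fun.round(1))
E
python3 fit.py; python3 - <<'E'
from h import *
s=r.get_state(); print(s)
E
```

```text
[ 0.5774 -0.0532  0.2591  1.0403  1.8784  0.582   1.4592  0.6938 -0.3757]
scene [('fm', np.float64(-0.9), np.float64(-1.0)), ('fp', np.float64(-0.9), np.float64(-0.6)), ('le', np.float64(0.6), np.float64(-0.7)), ('ln', np.float64(0.0), np.float64(0.2)), ('hm', np.float64(-1.3), np.float64(0.5)), ('hp', np.float64(-2.0), np.float64(0.8)), ('rp', np.float64(1.1), np.float64(-1.1)), ('bp', np.float64(0.3), np.float64(1.1)), ('peg', np.float64(0.3), np.float64(0.3)), ('tip', np.float64(0.9), np.float64(-0.6))]
top [('fp', np.float64(-1.2), np.float64(0.0)), ('fm', np.float64(0.8), np.float64(-0.1)), ('hp', np.float64(-1.0), np.float64(-0.7)), ('hm', np.float64(-0.2), np.float64(-1.4)), ('le', np.float64(0.4), np.float64(0.8)), ('ln', np.float64(0.0), np.float64(0.3)), ('rp', np.float64(-1.1), np.float64(1.4)), ('rm', np.float64(1.5), np.float64(0.1)), ('piv', np.float64(0.5), np.float64(0.5)), ('tip', np.float64(-0.4), np.float64(-0.5))]
fm [ 0.613 -0.158  0.224]
fp [0.557 0.055 0.224]
le [ 0.585 -0.051  0.224]
ln [ 0.619 -0.042  0.163]
hm [ 0.691 -0.137  0.086]
hp [0.635 0.076 0.086]
rp
[... 357 characters left out ...]
1 -0.3  0.3]
{'time_s': 1.0, 'joints': array([-5.76324966e+01,  2.05466219e+01,  6.83842154e-01,  7.71639264e-04,
       -7.01352312e+01, -1.65068485e+01]), 'qd': array([-0.03161692, -0.01725922, -0.14375519,  0.02333227,  0.0343525 ,
       -0.03564858]), 'joint_torque': array([-2.31703825e-04, -5.82388330e+01,  2.93303525e+01,  7.00264648e+00,
        1.24574744e-02, -3.21208681e-06]), 'tcp_pos': array([ 0.18446051, -0.64930866,  0.22657505]), 'eef_rot': array([-1.79997887e+02, -1.30681581e-04, -1.64139083e+02]), 'contact_force': array([-1.46767471, -0.50438016, -0.37152823]), 'moment': array([0.06289205, 0.05600937, 0.01374395]), 'gripper_force': 0.0, 'gripper_width': 0.08762166297058431}
```

The fit is consistent: residuals are about 1 px and the triangulated edge height is 0.221 against a modelled 0.224. The case is at (0.577, -0.053) with yaw 14.8°, the lid at 1.04 and the catch at 1.88. The tool's yaw already matches the case to within 1°. I'll close the fingers and fly over, behind the lid.

```bash
python3 -m creep '[[0,0.67,0.93,0.4,0,0,0],[0,0.67,0.93,0.4,0,0,0],[0,0.67,0.93,0.4,0,0,0],[0,0.67,0.93,0.4,0,0,0],[0,0.67,0.93,0.4,0,0,0],[0,0.67,0.93,0.4,0,0,0],[0,0.67,0.93,0.4,0,0,0],[0,0.67,0.93,0.4,0,0,0]]' 10
python3 -m creep '[[0,0.67,0.93,0,0,0,0],[0,0.67,0.93,0,0,0,0],[0,0.67,0.93,0,0,0,0],[0,0.67,0.93,0,0,0,0],[0,0.67,0.93,0,0,0,0],[0,0.67,0.93,0,0,0,0],[0,0.67,0.93,0,0,0,0],[0,0.67,0.93,0,0,0,0]]'
python3 -m creep '[[0,0.67,0.93,0,0,0,0],[0,0.67,0.93,0,0,0,0],[0,0.67,0.93,0,0,0,0],[0,0.67,0.93,0,0,0,0],[0,0.67,0.93,0,0,0,0],[0,0.67,0.93,0,0,0,0],[0,0.67,0.93,0,0,0,0],[0,0.67,0.93,0,0,0,0]]'
python3 -m creep '[[0,0.67,0.93,0,0,0,0],[0,0.67,0.93,0,0,0,0],[0,0,0,0,0,0,0]]'
python3 - <<'E'
from h import *
p=capture('scene');save(p,'scene2.png')
E
```

```text
time_s: 1.67
tcp_pos: [0.319, -0.4621, 0.3072]
eef_rot: [-180.0, 0.0, -164.1]
contact_force: [0.1, -0.1, -0.3]
gripper_width: 0.04
gripper_force: 0.0
time_s: 2.33
tcp_pos: [0.453, -0.276, 0.3069]
eef_rot: [-180.0, 0.0, -164.1]
contact_force: [0.0, -0.7, 0.2]
gripper_width: 0.0005
gripper_force: 0.0
time_s: 3.0
tcp_pos: [0.5871, -0.09, 0.3068]
eef_rot: [-180.0, 0.0, -164.1]
contact_force: [0.3, -1.6, 0.1]
gripper_width: 0.0005
gripper_force: 0.0
time_s: 3.25
tcp_pos: [0.6221, -0.0413, 0.3055]
eef_rot: [180.0, -0.0, -164.0]
contact_force: [-0.3, 0.2, -0.4]
gripper_width: 0.0005
gripper_force: 0.0
```

View pics/scene2.png

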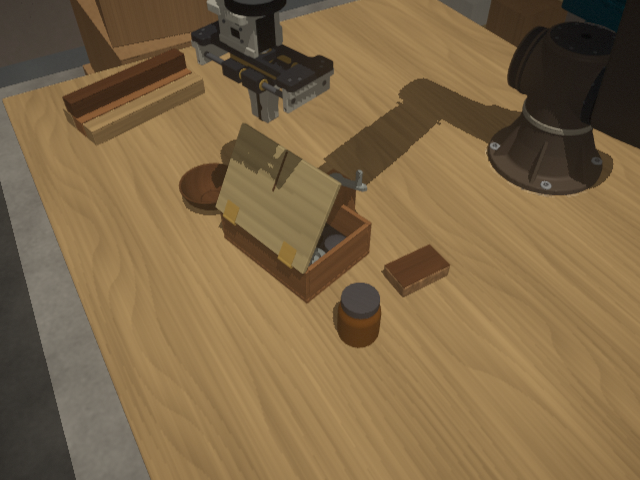

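The gripper hangs above the lid with its fingertip at about (264,118). I'll check that against the projection before descending.

```bash
python3 - <<'E'
from fit import *
print(proj(P['scene'],np.array([[.6221,-.0413,.3055]])))
x,y,w=f.x[:3]
for d,l in [(.13,1.04),(.13,.8),(.13,.6),(.13,.4),(.13,.2),(.13,.0)]:
    a=.08-d*np.cos(l)+.01*np.sin(l)+.0095; z=.0805+d*np.sin(l)+.01*np.cos(l)
    print(l,np.round([x+a*np.cos(w),y+a*np.sin(w),z],4))
E
```

```text
[[264.84034495 115.90888446]]
1.04 [ 0.6086 -0.0449  0.1977]
0.8 [ 0.5833 -0.0517  0.1807]
0.6 [ 0.5656 -0.0563  0.1622]
0.4 [ 0.5519 -0.06    0.1403]
0.2 [ 0.5426 -0.0624  0.1161]
0.0 [ 0.5382 -0.0636  0.0905]
```

```bash
python3 -m creep '[[0,0,0,-0.7,0,0,0],[0,0,0,-0.7,0,0,0],[0,0,0,-0.7,0,0,0],[0,0,0,-0.7,0,0,0],[0,0,0,-0.7,0,0,0],[0,0,0,-0.7,0,0,0],[0,0,0,0,0,0,0]]'
python3 -m creep '[[0,-0.39,-0.1,-0.2,0,0,0],[0,-0.39,-0.1,-0.2,0,0,0],[0,-0.39,-0.1,-0.2,0,0,0],[0,-0.39,-0.1,-0.2,0,0,0],[0,-0.35,-0.09,-0.37,0,0,0],[0,-0.35,-0.09,-0.37,0,0,0]]'
```

```text
time_s: 3.88
tcp_pos: [0.6176, -0.0455, 0.1981]
eef_rot: [179.9, -0.3, -164.2]
contact_force: [-1.0, -0.4, -0.9]
gripper_width: 0.001
gripper_force: 0.0
time_s: 4.38
tcp_pos: [0.5641, -0.0597, 0.1649]
eef_rot: [-180.0, 0.2, -164.1]
contact_force: [2.0, -0.1, 0.0]
gripper_width: 0.0004
gripper_force: 0.8
```

```bash
python3 -m creep '[[0,-0.27,-0.07,-0.44,0,0,0],[0,-0.27,-0.07,-0.44,0,0,0],[0,-0.19,-0.05,-0.48,0,0,0],[0,-0.19,-0.05,-0.48,0,0,0],[0,-0.09,-0.03,-0.45,0,0,0],[0,-0.09,-0.03,-0.4,0,0,0],[0,0,0,0,0,0,0]]'
```

```text
time_s: 4.97
tcp_pos: [0.535, -0.0672, 0.095]
eef_rot: [180.0, -0.1, -164.2]
contact_force: [-1.0, 0.4, -0.1]
gripper_width: 0.0005
gripper_force: 0.0
```

```bash
python3 -m creep '[[0,0,0,-0.12,0,0,0],[0,0,0,-0.1,0,0,0],[0,0,0,0,0,0,0]]'; python3 -m creep '[[0,0,0,-0.1,0,0,0],[0,0,0,0,0,0,0]]'
```

```text
time_s: 5.22
tcp_pos: [0.5364, -0.0669, 0.0909]
eef_rot: [-180.0, 0.0, -164.1]
contact_force: [0.3, 0.7, 0.2]
gripper_width: 0.0004
gripper_force: 0.0
time_s: 5.38
tcp_pos: [0.5365, -0.0669, 0.0905]
eef_rot: [-179.9, 0.1, -164.1]
contact_force: [-8.0, 1.1, 21.9]
gripper_width: 0.0006
gripper_force: 11.4
```

The finger stopped firmly at 0.0905 with 22 N, so the lid is shut. I'll lift, open the fingers and check.

```bash
python3 -m creep '[[0,0,0,0.6,0,0,0],[0,0,0,0.9,0,0,0],[60,0,0,0.9,0,0,0],[60,0,0,0.9,0,0,0],[60,0,0,0.9,0,0,0],[60,0,0,0.5,0,0,0],[60,0,0,0,0,0,0]]'
python3 - <<'E'
from fit import *
a=capture('scene');b=capture('wrist');save(a,'s3.png');save(b,'w3.png')
for p in(a,b):
  for t in('catch','catch_peg','lid'): print(t,[(np.round(d['bbox'],1).tolist(),round(d['conf'],2)) for d in search_frame(p,t)[:2]])
q=f.x.copy();q[3]=0;m=model(q)
for k in m: print(k,(proj(a,m[k][None])[0]+q[5:7]).round(1))
c=a['frame'][100:320,190:400,::-1]; c=cv2.resize(c,None,fx=2,fy=2); w=b['frame'][:,:,::-1]
o=np.zeros((480,800,3),np.uint8); o[:440,:420]=c; o[:285,420:]=cv2.resize(w,(380,285)); cv2.imwrite('pics/o3.png',o)
E
```

```text
time_s: 5.97
tcp_pos: [0.5379, -0.0666, 0.209]
eef_rot: [-179.9, 0.3, -164.1]
contact_force: [0.1, -0.1, -0.4]
gripper_width: 0.0282
gripper_force: 0.0
catch [([326.9, 171.1, 365.5, 192.3], 0.8)]
catch_peg [([328.0, 169.6, 368.7, 189.5], 0.97)]
lid [([220.5, 161.4, 370.7, 272.7], 0.83)]
catch [([303.4, 116.2, 403.1, 167.0], 0.74)]
catch_peg [([305.6, 116.2, 404.6, 167.5], 0.77)]
lid [([185.4, 176.5, 462.2, 360.8], 0.65)]
fm [284.4 161.2]
fp [372.5 217.9]
le [326.2 188.1]
ln [298.4 207.4]
hm [218.1 202.7]
hp [306.2 269. ]
rp [372.1 222.2]
rm [284.6 165.6]
bp [307.3 303.8]
peg [359.3 171.8]
piv [335.8 176.3]
tip [367.2 187.7]
hinge [260.2 238.2]
```

View pics/o3.png

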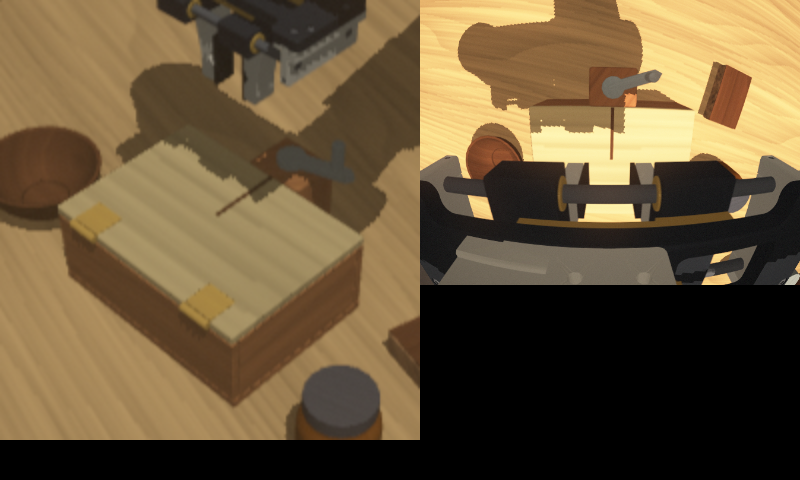

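The lid is shut, with its corners at the projected pixels, and the catch hasn't moved (peg still at (359,172)). I'll move over the peg.

```bash
python3 -m creep '[[60,-0.6,0.17,0,0,0,0],[60,-0.6,0.17,0,0,0,0],[60,-0.6,0.16,0,0,0,0],[60,-0.6,0.16,0,0,0,0],[60,-0.6,0.16,0,0,0,0],[60,-0.44,0.16,0,0,0,0],[60,0,0,-0.5,0,0,0],[60,0,0,0,0,0,0]]'
python3 - <<'E'
from fit import *
b=capture('wrist')
M=np.array(b['rotation']); M=R.from_euler('xyz',M,degrees=True).as_matrix() if M.shape==(3,) else M
m=model(f.x)
for k in('peg','piv','tip','rp'):
    c=(m[k]-b['origin'])@M; th=np.arctan2(np.hypot(*c[:2]),c[2]); print(k,(c[:2]/np.hypot(*c[:2])*th*b['K'][0,0]+b['K'][:2,2]).round(1))
for t in('catch','catch_peg'): print(t,[(np.round(d['bbox'],1).tolist(),round(d['conf'],2)) for d in search_frame(b,t)[:2]])
save(b,'w4.png'); print(r.get_state()['tcp_pos'])
E
```

```text
time_s: 7.03
tcp_pos: [0.4486, -0.0421, 0.1915]
eef_rot: [180.0, -0.1, -164.1]
contact_force: [-0.6, -0.4, -0.7]
gripper_width: 0.0598
gripper_force: 0.0
peg [319.  255.2]
piv [258.2 259.3]
tip [342.2 234.2]
rp [401.7 281. ]
catch [([242.2, 227.5, 341.5, 278.0], 0.65)]
catch_peg [([239.4, 227.5, 338.5, 280.2], 0.82)]
[ 0.45027381 -0.04228009  0.1929966 ]
```

View pics/w4.png

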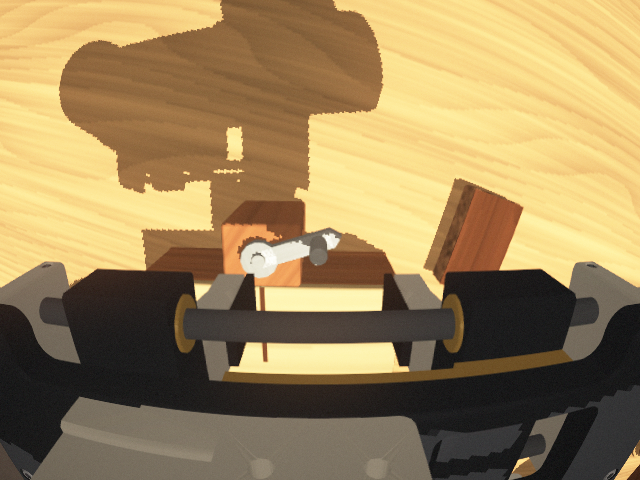

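The peg top is at (318,258) against a predicted (319,255), centred between the fingers. I'll descend and pinch.

```bash
python3 -m creep '[[60,0.06,0,-0.8,0,0,0],[60,0,0,-0.8,0,0,0],[60,0,0,-0.8,0,0,0],[60,0,0,-0.6,0,0,0],[60,0,0,-0.3,0,0,0],[60,0,0,0,0,0,0],[30,0,0,0,0,0,0]]' 8
python3 -m creep '[[0,0,0,0,0,0,0],[0,0,0,0,0,0,0],[0,0,0,0,0,0,0],[0,0,0,0,0,0,0],[0,0,0,0,0,0,0],[0,0,0,0,0,0,0]]' 8
python3 - <<'E'
from fit import *
x,y,w=f.x[:3]
for c in (1.88,1.6,1.3,1.0,.7,.4,.2,0):
    q=f.x.copy();q[4]=c;print(c,model(q)['peg'].round(4))
E
```

```text
time_s: 7.77
tcp_pos: [0.4519, -0.0423, 0.1107]
eef_rot: [-180.0, -0.0, -164.1]
contact_force: [0.2, -0.1, 0.7]
gripper_width: 0.0573
gripper_force: 0.0
time_s: 8.27
tcp_pos: [0.4515, -0.0422, 0.1106]
eef_rot: [180.0, 0.0, -164.1]
contact_force: [0.4, -0.3, 0.1]
gripper_width: 0.0187
gripper_force: 0.0
1.88 [ 0.4517 -0.0422  0.1305]
1.6 [ 0.4631 -0.037   0.1305]
1.3 [ 0.4764 -0.0351  0.1305]
1.0 [ 0.4897 -0.0373  0.1305]
0.7 [ 0.5017 -0.0433  0.1305]
0.4 [ 0.5114 -0.0526  0.1305]
0.2 [ 0.5162 -0.0602  0.1305]
0 [ 0.5194 -0.0686  0.1305]
```

```bash
python3 -m creep '[[0,0,0,0,0,0,0],[0,0,0,0,0,0,0],[0,0,0,0,0,0,0],[0,0,0,0,0,0,0]]' 10
```

```text
time_s: 8.6
tcp_pos: [0.4513, -0.0418, 0.1104]
eef_rot: [180.0, 0.0, -164.1]
contact_force: [-2.9, 4.2, 2.7]
gripper_width: 0.0119
gripper_force: 10.0
```

The peg is pinched at 11.9 mm, as specified. Now I'll swing it along the arc.

```bash
python3 -m creep '[[0,0.23,0.11,0,0,0,0],[0,0.23,0.1,0,0,0,0],[0,0.27,0.05,0,0,0,0],[0,0.27,0.03,0,0,0,0],[0,0.27,-0.03,0,0,0,0],[0,0.27,-0.06,0,0,0,0],[0,0,0,0,0,0,0]]'
```

```text
time_s: 9.18
tcp_pos: [0.4928, -0.035, 0.1106]
eef_rot: [179.9, 0.3, -164.1]
contact_force: [4.0, 11.3, -1.2]
gripper_width: 0.0114
gripper_force: 10.0
```

```bash
python3 -m creep '[[0,0.24,-0.1,0,0,0,0],[0,0.24,-0.14,0,0,0,0],[0,0.2,-0.17,0,0,0,0],[0,0.19,-0.2,0,0,0,0],[0,0.19,-0.3,0,0,0,0],[0,0.13,-0.34,0,0,0,0],[0,0,0,0,0,0,0],[0,0,0,0,0,0,0]]'
python3 - <<'E'
from h import *
a=capture('scene');b=capture('top')
o=np.zeros((480,800,3),np.uint8)
o[:440,:400]=cv2.resize(a['frame'][130:240,280:380,::-1],None,fx=4,fy=4)
o[:400,400:]=cv2.resize(b['frame'][200:300,310:410,::-1],None,fx=4,fy=4); cv2.imwrite('pics/o5.png',o)
E
```

```text
time_s: 9.85
tcp_pos: [0.5219, -0.0683, 0.1108]
eef_rot: [-180.0, 0.2, -164.1]
contact_force: [6.6, 0.6, -2.6]
gripper_width: 0.0116
gripper_force: 10.0
```

The peg lies along the line from the pivot at 14.3°, against a case yaw of 14.8°. I'll release, lift and back away.

```bash
python3 -m creep '[[45,0,0,0,0,0,0],[45,0,0,0,0,0,0],[45,0,0,0,0,0,0],[45,0,0,0.7,0,0,0],[45,0,0,0.9,0,0,0],[45,0,0,0.9,0,0,0],[45,0,0,0.9,0,0,0],[45,0,0,0.9,0,0,0]]'
python3 -m creep '[[45,0,-0.9,0.5,0,0,0],[45,0,-0.9,0.5,0,0,0],[45,0,-0.9,0,0,0,0],[45,0,-0.9,0,0,0,0],[45,0,-0.9,0,0,0,0],[45,0,-0.9,0,0,0,0],[45,0,-0.9,0,0,0,0],[45,0,0,0,0,0,0]]'
python3 - <<'E'
from h import *
a=capture('scene');b=capture('top')
o=np.zeros((480,800,3),np.uint8)
o[:480,:400]=cv2.resize(a['frame'][120:360,175:375,::-1],None,fx=2,fy=2)
o[:400,400:]=cv2.resize(b['frame'][190:315,310:435,::-1],(400,400),interpolation=cv2.INTER_CUBIC); cv2.imwrite('pics/o6.png',o)
for p in(a,b):
  for t in('bowl','jar','sander','catch'): print(t,[np.round(d['bbox']).tolist() for d in search_frame(p,t)[:1]])
E
```

```text
time_s: 10.62
tcp_pos: [0.5188, -0.0687, 0.2187]
eef_rot: [180.0, -0.1, -164.1]
contact_force: [0.5, 0.9, 0.5]
gripper_width: 0.0446
gripper_force: 0.0
time_s: 11.28
tcp_pos: [0.5188, -0.2288, 0.2422]
eef_rot: [180.0, -0.1, -164.3]
contact_force: [0.2, 0.7, 0.4]
gripper_width: 0.045
gripper_force: 0.0
bowl [[177.0, 164.0, 242.0, 210.0]]
jar [[335.0, 286.0, 380.0, 348.0]]
sander [[308.0, 171.0, 341.0, 200.0]]
catch [[309.0, 171.0, 343.0, 200.0]]
bowl []
jar [[232.0, 214.0, 266.0, 250.0]]
sander [[254.0, 279.0, 285.0, 326.0]]
catch []
```

View pics/o6.png

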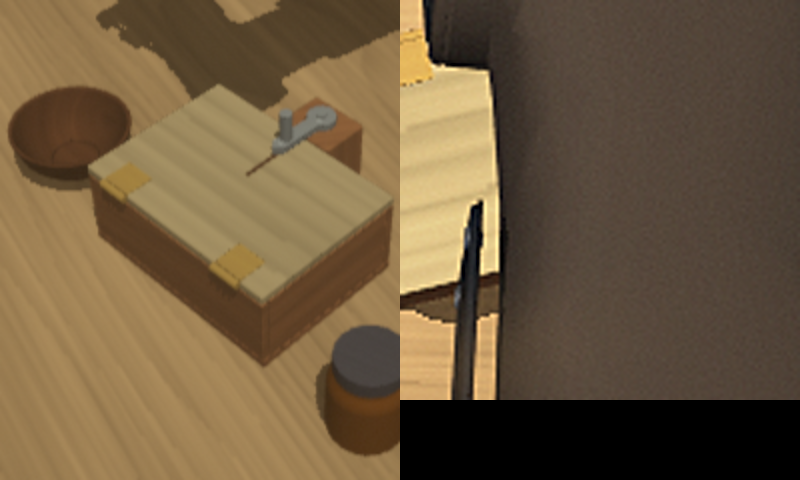

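The scene crop shows the lid flat, the catch's tip at about (275,150) lying along the dark line, and the bowl and jar where they stood. In the top view the sander's box is also unchanged. I'm handing the job in.

```bash
python3 -c "from plant import close_job; print(close_job())"
```

```text
the job is handed in; nothing more can be done
None
```

I guided the lid down until it was fully shut, turned the catch in along the dark line, saw no sign that the bowl, jar or sander had moved, and handed the job in at about 11 s (no verdict was returned).

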